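# Run the stone lapping machine at speed and stop it on its mark

### The job

Lap the stones in the ring: take the lapping machine's crank handle and turn it counter-clockwise (seen from above) until the lap runs at 25 turns a minute, keep the lap between 22 and 28 turns a minute for at least six seconds without a break and never let it race above 34. Then bring the lap to a stop with its white mark under the pointer and let go of the handle. Work by the handle only: do not touch the lap or the ring, never let the ring leave its yoke (running backwards carries it out), and leave the other things on the bench where they are.

Things in the scene. Friction and masses are not known exactly. Their poses are not given: they have to be found in the camera images.
- machine: Bench lapping machine for gemstones, fixed to the bench: a grey case 260 mm (x) by 480 mm (y), its flat deck 75 mm above the bench. Origin at the centre of its underside, z up; its front (-x) faces the robot. On the +y half the lap turns in a round splash tray (rim 236 mm across, 103 mm above the bench), on the -y half the crank wheel; a slip clutch inside joins them.
- lap: The lap: a dark cast-iron disc 200 mm across, 20 mm thick, 4.5 kg, 0.0225 kg m2 (nominal), turning about its vertical axis; its top is 98 mm above the bench. Origin at the centre of its underside, z up, turns with it; its -x axis points along the white mark, so the mark is under the pointer when the lap's yaw equals the machine's. 25 turns a minute is 2.62 rad/s.
- lap_axis (a point): Centre of the lap's top face, on its axis, 98 mm above the bench. The lap is driven by the crank through the slip clutch alone, so crank angle does not tell lap angle: its torque is about 0.045 N m per rad/s by which the crank turns faster than the lap. The lap follows the crank with a time constant of about 0.5 s; with the crank stopped it comes to rest within about 0.8 s.
- lap_mark (a point): The white painted mark on the lap, a radial stripe 12 mm wide and 40 mm long running to the lap's edge and down it; this point is on it, 90 mm from the lap's axis.
- pointer (a point): Where the mark must stop: the point on the lap's level 90 mm from the lap's axis that lies under the tip of the steel pointer. The pointer is a cone fixed to the splash tray's rim on the side of the machine that faces the robot (-x of the machine) and points at the lap's axis.
- crank (a joint): Turn of the crank wheel in rad about its vertical axis, growing counter-clockwise seen from above, no stops; at 0 the handle lies on the machine's +x side of the axis. Aluminium wheel 140 mm across, its top 98 mm above the bench, bearing friction about 0.03 N m; it stays where it is left. At steady speed the lap runs about 0.9 rad/s slower than the crank (0.4 to 1.6 with the hidden drag).
- crank_axis (a point): Point on the crank wheel's vertical axis, 104 mm above the bench, level with the foot of the handle; 235 mm from the lap's axis.
- grip (a point): Middle of the crank handle: an upright wooden cylinder 30 mm across and 50 mm tall (104 to 154 mm above the bench) that swivels freely on a pin 55 mm from the crank axis, so a gripper pointing down can hold it and go round without turning. This point is on its centre line, 129 mm above the bench.
- ring: Loose aluminium conditioning ring 84 mm across and 24 mm high (nominal 115 g) with a wooden carrier and three stones in it; it rests on the lap and is dragged into the yoke's two rollers, which hold it while the lap turns counter-clockwise. Origin at the centre of its underside.
- nest (a point): Where the ring's origin lies when it is home against the two rollers: 55 mm from the lap's axis on the machine's +x side, on the lap's top. The yoke's arm stands to 147 mm above the bench.
- jar: Small closed amber jar of grit, 40 mm across, 45 mm tall, standing on the machine's deck between lap and crank wheel; origin at the centre of its underside. Leave it.
- bowl: Turned wooden bowl, 120 mm across, 45 mm high. Leave it.
- dish: Small steel dish, 64 mm across, 22 mm high. Leave it.
- toolcup: Dark metal cup 93 mm across with tools standing in it, about 170 mm high. Leave it.
- pliers: Pliers with orange grips lying flat, 140 mm long. Leave it.
- bangle: Brass bangle lying flat, 72 mm across, 8 mm high. Leave it.
- graver: Graver with a wooden handle lying flat, 140 mm long. Leave it.
- tray: Divided wooden tray of stones, 160 by 200 mm, 22 mm high. Leave it.
Things that resemble listed ones, but are neither listed nor needed, are in the scene too. Leave any orange or yellow look-alike of the ring alone.

How it is judged:
On the way, in this order (a step that is already met when the one before it is completed fails the run):
1. the lap runs between 22 and 28 turns a minute (2.30 to 2.93 rad/s) for six seconds on end (angular speed of lap between 2.3 and 2.93 rad/s), for 6 s.
2. the lap is stopped with its white mark under the pointer (horizontal distance between lap_mark and pointer below 0.015 m and angular speed of lap below 0.06 rad/s), for 0.3 s.
At the end, for the whole second after the job is handed in: The lap stands still with the white mark within 15 mm of the point under the pointer (both taken 90 mm from the axis), the crank stands still and is released, and the ring rests on the lap within 12 mm of its nest (all of step 2 and velocity of joint crank between -0.1 and 0.1 rad/s and distance between ring and nest below 0.012 m and linear speed of ring below 0.03 m/s); the robot touches nothing.
It fails at once if the lap raced above 34 turns a minute (3.56 rad/s) (angular speed of lap above 3.56 rad/s).
It fails at once if the ring left its yoke, as it does when the lap is run backwards (more than 20 mm from its nest) (distance between ring and nest above 0.02 m).
It fails at once if the robot touched the lap or the ring (contact force between any of the arm, the fingers and lap above 0.5 N or contact force between any of the arm, the fingers and ring above 0.5 N).
It fails at once if another thing on the bench was moved more than 30 mm (distance of any of jar, bowl, dish, toolcup, pliers, bangle, graver, tray from where it was at the start of the episode above 0.03 m).
It also fails if it takes over 61 s, if anything falls off the work surface, if the arm or the gripper's body presses on something with over 40 N, if the wrist force passes 120 N, or if a joint passes its speed limit or range.

### The arm

A 6-joint arm with a two-finger parallel gripper is mounted at the origin on the work surface. World frame = base frame: x ahead of the robot, y to its left, z up, the work surface at z = 0. Lengths are in m, angles in rad, forces in N, time in s.
With the tool pointing down it reaches from about 0.3 to 0.875 m from the base axis. Payload 6.4 kg.
Tool frame: the origin (TCP) lies midway between the tips of the shut fingers; the grasp point (between the pads) lies 19 mm behind it (r.grip_depth is the distance from the TCP to the grasp point, in m); z points along the fingers, y is the line along which they close (so a half turn about z gives the same grasp; the last joint's range is limited). The gripper opens to 85 mm and grips with 20 to 120 N. Pads are 22 mm wide; open, the fingers measure 114 mm over their backs; the gripper's body (76 mm by 85 mm) begins 54 mm behind the grasp point. The pads swing forward as they close: fully open they stand 13 mm farther back than shut.
Start: joints at [1.01, 0.181, 1.607, -0, 1.354, -0.206], TCP at [0.2, 0.539, 0.231] pointing down, gripper open.
Joint ranges: [-2.99, 2.99], [-0.89, 2.07], [0.3, 2.58], [-1.14, 4.28], [0, 2.63], [-3.12, 3.12]. Speed limits (rad/s): [2.57, 2.57, 3.01, 3.14, 3.14, 3.14].

### API

Orientations are given as a unit quaternion [w, x, y, z].
In Python, from cell import r gives the robot as it stands.
- The arm moves only by the tool step_arm, never from a script. Its argument "rows" is a list of rows, each a list of 5 numbers: the opening, from -1 (shut) to 1 (fully open), then the shift along the tool's x, y, z each as a share of 0.08 m, from -1 to 1, then the turn about the tool's z as a share of 120 degrees, from -1 to 1. A call has 1 to 5 rows; each row is the pose to reach, as a shift and turn from the pose commanded when the call began, along the tool's axes at that moment; what a row does not reach only later rows make up. A row lasts 1/8 s, in which the tool goes at most 62.5 mm and 10.7 degrees, less where a joint would pass 70% of its speed; a pose out of reach is approached as far as the arm can. A call with a number of a shift or a turn outside -1 to 1 is refused whole. A call with a gripper value outside its range is refused whole. The fingers move at their own pace and stop on an object; "grip_force" is the grip in N (left out, the last holds). Time passes only in rows, so rows that repeat a pose let the fingers close. It gives the time, the measured TCP pose, the force, the opening and the grip force at its end, in the units of the state.
- r.state(): the state, without advancing time (a new reading comes with each control period).
- r.get_image(name): name is "side" or "top"; returns a dict with "img" (400x640x3 uint8, red, green, blue), "z_map" (400x640 float32, m along the optical axis (not along the pixel's ray), 0 where there is no reading), "vertical_fov" (degrees; the focal length in pixels is half the picture's height over the tangent of half this angle, whatever the lens; pixels are square), "cx", "cy" (the principal point, pixels), "R" (3x3) and "t" (3): a world point X has camera coordinates R X + t. Camera axes: x right, y down, z forward; pixel columns grow to the right and rows downward; lengths in m; the calibration is good to about 2 mm. A picture is of the moment at which its call begins.
- r.job_done(): hands the job in; it is judged then, once.
Trained networks look in a picture, given as the dict that the camera call returned (one of the last four; its "shot" number tells which), for a name from the list of things; names that differ only in an ending like _2 or _b are one class to them, and where a whole thing is asked for, a point or a joint stands for the part that bears it (a point fixed in the world has none). Each returns a list of dicts, best first, with "p" (0 to 1); they miss things now and then, are a little off and sometimes report something else, mostly with a low value. They report only what shows in the picture. A call takes as long as a camera call. They do not tell look-alikes from the thing itself.
- r.cut_out(picture, thing): "region" (400x640 bool, what is visible of it) and "xy" ([column, row] in pixels, amid what is visible of it).
- r.mark_of(picture, thing): "xy" ([column, row] in pixels: a listed point, or the origin of a listed thing).
The state is a dict: "time": time; "joint_pos": joint angles; "joint_velocities": joint speeds; "tau": joint torques, N m; "tcp_pos": TCP position; "orientation": TCP orientation; "ft_force": force on the tool from outside, world axes, zero at the start; "wrist_torque": the same for the moment, N m; "grip_width": finger opening in m; "grip_force": force on a finger pad.
Only numpy, scipy, OpenCV 4.12 (cv2) and the standard library are available. Lean on these libraries where they do the work, as an engineer would, in place of code of your own. Each camera call takes 0.05 s, during which the arm holds its last target. There are 200 camera calls.

## Working session

There is one attempt and no reset: what is moved stays moved. The work goes in short steps, Python scripts to look and compute and a tool call to move; the robot and the scene stay as the last step left them, time stands still between calls to the robot, and variables do not carry over. Pictures are saved under pics/ and viewed, at most 10 in all, crops included, and the job is handed in when it is done.

Besides the shell and the picture viewer there is one more tool, called after "Request:" as name(argument=value, ...) on one line, values as JSON. step_arm: Moves the arm, as the interface text tells. Its arguments: {"type":"object","properties":{"rows":{"type":"array","items":{"type":"array","items":{"type":"number"}}},"grip_force":{"type":"number"}},"required":["rows"]}

```bash
mkdir -p pics
cat > h.py <<'E'
import numpy as np, cv2
from cell import r
def f_of(p): return 200/np.tan(np.radians(p["vertical_fov"])/2)
def ray(p,xy):
    d=np.array([(xy[0]-p["cx"])/f_of(p),(xy[1]-p["cy"])/f_of(p),1.]); R=np.array(p["R"]);t=np.array(p["t"])
    return -R.T@t, R.T@d
def at_z(p,xy,z):
    c,d=ray(p,xy); return c+d*(z-c[2])/d[2]
def proj(p,X):
    c=np.array(p["R"])@np.array(X)+np.array(p["t"]); return c[:2]/c[2]*f_of(p)+[p["cx"],p["cy"]]
def save(p,n): cv2.imwrite("pics/"+n,p["img"][:,:,::-1])
E
python3 - <<'E'
from h import *
s=r.state();print(s["time"],s["tcp_pos"],s["orientation"],s["grip_width"])
H={"grip":.129,"crank_axis":.104,"lap_axis":.098,"lap_mark":.098,"pointer":.098,"nest":.098,"ring":.098,"machine":0,"jar":.075,"toolcup":0}
for n in ("top","side"):
    p=r.get_image(n);save(p,n+"0.png");print(n,-np.array(p["R"]).T@p["t"])
    for k,z in H.items():
        for m in r.mark_of(p,k)[:2]: print(k,np.round(m["xy"]),round(m["p"],2),np.round(at_z(p,m["xy"],z),3))
E
```

```text
0.0 [0.19945087 0.5387218  0.23037539] [-3.16410571e-04  1.76462605e-01  9.84306955e-01 -8.16712329e-04] 0.08513115339038607
top [ 0.239645   -0.03373827  1.78720963]
grip [350. 178.] 0.45 [ 0.599 -0.124  0.129]
crank_axis [355. 191.] 0.89 [ 0.559 -0.142  0.104]
lap_axis [284. 186.] 0.56 [0.576 0.099 0.098]
lap_mark [312. 179.] 0.77 [0.602 0.003 0.098]
lap_mark [348. 179.] 0.32 [ 0.602 -0.121  0.098]
pointer [279. 211.] 0.7 [0.491 0.115 0.098]
pointer [212. 273.] 0.65 [0.281 0.331 0.098]
nest [286. 169.] 0.72 [0.636 0.093 0.098]
nest [215. 274.] 0.63 [0.278 0.319 0.098]
ring [226. 153.] 0.93 [0.689 0.302 0.098]
ring [265. 125.] 0.9 [0.792 0.17  0.098]
machine [314. 194.] 0.65 [ 0.567 -0.002  0.   ]
machine [299. 133.] 0.41 [0.793 0.056 0.   ]
jar [286. 189.] 0.51 [0.571 0.094 0.075]
jar [327. 163.] 0.44 [ 0.663 -0.046  0.075]
toolcup [488. 229.] 0.72 [ 0.445 -0.625  0.   ]
toolcup [429. 203.] 0.71 [ 0.539 -0.417  0.   ]
side [ 0.39310305 -1.36861039  1.14805719]
grip [312. 374.] 0.58 [ 0.438 -0.722  0.129]
grip [340. 211.] 0.41 [ 0.602 -0.11   0.129]
crank_axis [329. 226.] 0.72 [ 0.559 -0.152  0.104]
lap_axis [325. 186.] 0.86 [0.575 0.094 0.098]
lap_axis [339. 190.] 0.4 [0.625 0.055 0.098]
lap_mark [335. 200.] 0.85 [ 0.601 -0.002  0.098]
pointer [300. 189.] 0.59 [0.481 0.085 0.098]
nest [340. 183.] 0.79 [0.637 0.1   0.098]
nest [300. 189.] 0.27 [0.48  0.085 0.098]
ring [336. 187.] 0.83 [0.619 0.08  0.098]
ring [382. 184.] 0.69 [0.796 0.071 0.098]
machine [328. 221.] 0.73 [ 0.573 -0.002  0.   ]
jar [355. 212.] 0.6 [ 0.667 -0.052  0.075]
toolcup [335. 308.] 0.95 [ 0.539 -0.422  0.   ]
toolcup [377. 291.] 0.45 [ 0.684 -0.372  0.   ]
```

View pics/top0.png

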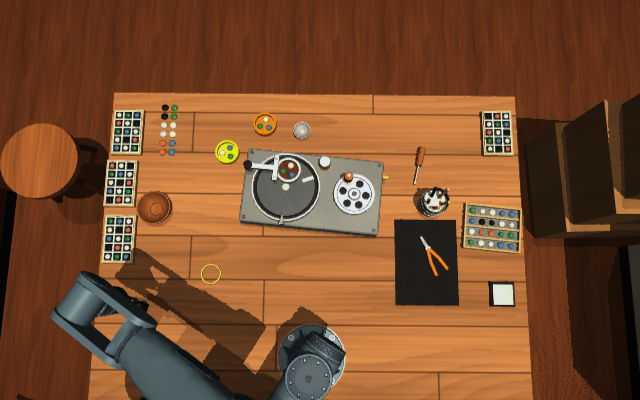

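View pics/side0.png

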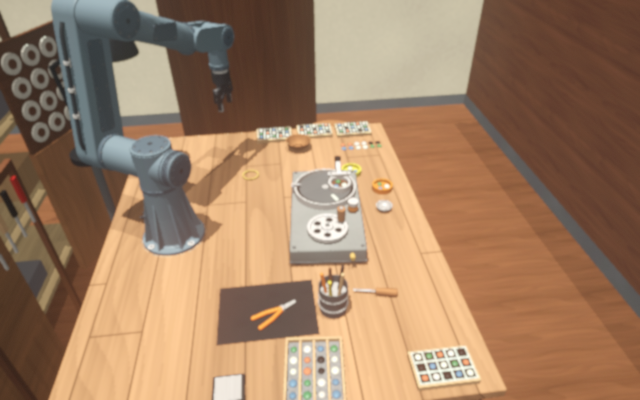

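Top view: the grey machine is centred at about (312,193). The lap is at (284,186) with its white stripe at about (307,180), and the crank wheel is at (355,193) with the wooden handle at (349,177). The jar is at (325,162). The ring in its yoke is at (288,169), and its look-alikes are yellow (227,152) and orange (265,124). In the side view the handle is at (341,213).

Candidates for the handle are the brown knob at (349,177) on the wheel and the brass knob at (385,177) on the case's side. I choose the first because it stands on the wheel. Next I refine the geometry and check it in a crop.

```bash
cat >> h.py <<'E'
def cloud(p):
    v,u=np.mgrid[0:400,0:640];z=p["z_map"];f=f_of(p)
    C=np.stack([(u-p["cx"])/f*z,(v-p["cy"])/f*z,z],-1)
    return (C-np.array(p["t"]))@np.array(p["R"])
E
python3 - <<'E'
from h import *
p=r.get_image("top");q=r.get_image("side");W=cloud(p);Q=cloud(q)
def reg(n,pic,k,xy):
    c=[m for m in r.cut_out(pic,k) if np.hypot(*(np.array(m["xy"])-xy))<25]
    if not c: print(n,k,"none");return None
    return c[0]
for n,pic,Cl,L in (("top",p,W,{"grip":(349,177),"crank":(355,193),"lap":(284,186),"lap_mark":(307,180),"ring":(288,169),"jar":(325,162),"machine":(312,193)}),
               ("side",q,Q,{"grip":(341,213),"crank":(328,226),"lap":(325,186),"ring":(340,183),"jar":(352,205)})):
  for k,xy in L.items():
    c=reg(n,pic,k,xy)
    if c is None: continue
    m=c["region"]; P=Cl[m&(pic["z_map"]>0)]
    (a,b),wh,ang=cv2.minAreaRect(np.argwhere(m)[:,::-1].astype(np.float32))
    print(n,k,round(c["p"],2),m.sum(),"rect",np.round([a,b,*wh,ang],1),"med",np.round(np.median(P,0),3),"zpct",np.round(np.percentile(P[:,2],[5,50,95]),3))
D=np.linalg.norm(W[:,:,:2]-[.6,-.122],axis=2)
m=(D<.04)&(W[:,:,2]>.14);print("handle top",m.sum(),W[m].mean(0))
m=(np.linalg.norm(W[:,:,:2]-[.558,-.145],axis=2)<.1)&(abs(W[:,:,2]-.098)<.009);print("wheel",m.sum(),cv2.minEnclosingCircle(W[m][:,:2].astype(np.float32)))
m=(W[:,:,2]>.06)&(W[:,:,2]<.085)&(np.linalg.norm(W[:,:,:2]-[.567,0],axis=2)<.3)
print("deck rect",cv2.minAreaRect(W[m][:,:2].astype(np.float32)))
a=cv2.resize(p["img"][130:250,230:400],None,fx=4.6,fy=4.6,interpolation=cv2.INTER_CUBIC);cv2.imwrite("pics/crop1.png",a[:,:,::-1])
E
```

```text
top grip 0.63 102 rect [348.  176.5  10.   11.    0. ] med [ 0.6   -0.117  0.15 ] zpct [0.076 0.15  0.159]
top crank 0.65 1363 rect [353.4 193.7  41.6  40.2  26.6] med [ 0.552 -0.137  0.094] zpct [0.086 0.094 0.141]
top lap 0.9 2089 rect [286.4 191.1  50.7  59.4  80.3] med [0.553 0.091 0.097] zpct [0.088 0.097 0.105]
top lap_mark 0.79 2070 rect [285.8 189.3  58.1  53.6   2. ] med [0.553 0.091 0.097] zpct [0.089 0.097 0.105]
top ring 0.56 468 rect [288.5 170.   24.   23.   90. ] med [0.627 0.082 0.111] zpct [0.101 0.111 0.124]
top jar 0.6 102 rect [324.  162.5  11.   10.   90. ] med [ 0.653 -0.037  0.118] zpct [0.09  0.118 0.124]
top machine 0.62 9875 rect [313.1 192.4 143.9  77.1   6.1] med [ 0.548 -0.004  0.079] zpct [0.066 0.079 0.107]
side grip 0.48 110 rect [340.5 214.   14.    7.   90. ] med [ 0.602 -0.132  0.136] zpct [0.107 0.136 0.154]
side crank 0.83 1036 rect [328.6 227.3  30.8  43.7  69.4] med [ 0.556 -0.144  0.093] zpct [0.086 0.093 0.138]
side lap 0.7 948 rect [324.5 188.   30.   51.   90. ] med [0.551 0.065 0.095] zpct [0.09  0.095 0.099]
side ring 0.66 98 rect [352.2 168.   17.5   8.7  24.8] med [0.733 0.33  0.012] zpct [0.004 0.012 0.022]
side jar 0.65 136 rect [352.  205.5  15.   10.   90. ] med [ 0.657 -0.053  0.106] zpct [0.08  0.106 0.12 ]
handle top 69 [ 0.60086669 -0.11718712  0.15273379]
wheel 1052 ((0.5515180230140686, -0.13866926729679108), 0.07026303559541702)
deck rect ((0.564379096031189, -0.002857029438018799), (0.4969780445098877, 0.2620806396007538), 84.44161224365234)
```

View pics/crop1.png

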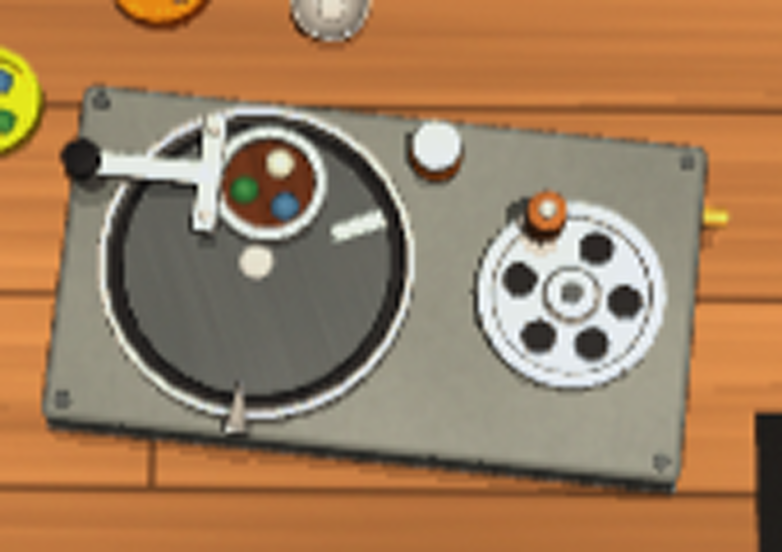

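The crop shows the wooden handle at crop (547,210), hub (571,292), lap centre cap (256,261), white mark from (333,235) to (383,217), and the pointer tip at (238,385). The handle choice is confirmed.

Run:
```python
from h import *
p=r.get_image("top")
g=lambda x,y:np.array([(x+.5)/4.6-.5+230,(y+.5)/4.6-.5+130])
for n,c,z in (("hub",(571,292),.104),("lapc",(256,261),.1),("handle",(547,208),.154),("markin",(333,235),.098),("markout",(383,217),.098),("ptrtip",(238,385),.105),("lapbot",(255,398),.098)):
    print(n,np.round(g(*c),1),np.round(at_z(p,g(*c),z),4))
s=r.state();print(s["time"])
```

```text
hub [353.7 193.1] [ 0.5524 -0.1388  0.104 ]
lapc [285.3 186.3] [0.5742 0.0944 0.1   ]
handle [348.5 174.8] [ 0.6045 -0.1185  0.154 ]
markin [302.  180.7] [0.5949 0.0378 0.098 ]
markout [312.9 176.8] [0.6089 0.0008 0.098 ]
ptrtip [281.3 213.3] [0.4806 0.1051 0.105 ]
lapbot [285.  216.1] [0.4721 0.093  0.098 ]
1.85
```

Request:
step_arm(rows=[[1,-0.5,-0.39,0,0],[1,-1,-0.78,0,0]])

```text
time: 2.1
tcp_pos: [0.2533, 0.4521, 0.2312]
orientation: [0.0, 0.176, 0.984, -0.0]
ft_force: [1.3, 1.1, 0.6]
grip_width: 0.0856
grip_force: 0.0
```

Request:
step_arm(rows=[[1,-0.5,-0.39,0,0],[1,-1,-0.78,0,0]])

```text
time: 2.35
tcp_pos: [0.3071, 0.3653, 0.2315]
orientation: [0.0, 0.176, 0.984, 0.0]
ft_force: [0.6, 0.2, -0.4]
grip_width: 0.0853
grip_force: 0.0
```

Request:
step_arm(rows=[[1,-0.5,-0.39,0,0],[1,-1,-0.78,0,0]])

```text
time: 2.6
tcp_pos: [0.3605, 0.2789, 0.2316]
orientation: [0.0, 0.176, 0.984, 0.0]
ft_force: [-0.0, 0.0, 0.9]
grip_width: 0.0855
grip_force: 0.0
```

Request:
step_arm(rows=[[1,-0.5,-0.39,0,0],[1,-1,-0.78,0,0]])

```text
time: 2.85
tcp_pos: [0.4139, 0.1925, 0.2316]
orientation: [0.0, 0.176, 0.984, 0.0]
ft_force: [1.1, 0.3, 0.1]
grip_width: 0.0855
grip_force: 0.0
```

Request:
step_arm(rows=[[1,-0.5,-0.39,0,0],[1,-1,-0.78,0,0]])

```text
time: 3.1
tcp_pos: [0.4672, 0.1061, 0.2316]
orientation: [0.0, 0.177, 0.984, 0.0]
ft_force: [0.8, 0.3, 0.2]
grip_width: 0.0854
grip_force: 0.0
```

Request:
step_arm(rows=[[1,-0.5,-0.39,0,-0.08],[1,-1,-0.78,0,-0.169],[1,-1,-0.78,0,-0.169]])

```text
time: 3.48
tcp_pos: [0.5212, 0.0184, 0.2313]
orientation: [0.0, 0.002, 1.0, -0.0]
ft_force: [0.2, -0.7, 0.4]
grip_width: 0.0855
grip_force: 0.0
```

Request:
step_arm(rows=[[1,-0.26,-0.43,0,0],[1,-0.516,-0.859,0,0]])

```text
time: 3.72
tcp_pos: [0.5611, -0.0471, 0.2314]
orientation: [0.0, 0.001, 1.0, 0.0]
ft_force: [0.6, 0.2, 0.3]
grip_width: 0.0853
grip_force: 0.0
```

Request:
step_arm(rows=[[1,-0.26,-0.43,0.2,0],[1,-0.516,-0.859,0.45,0],[1,-0.516,-0.859,0.45,0]])

```text
time: 4.1
tcp_pos: [0.6016, -0.117, 0.1929]
orientation: [-0.002, 0.002, 1.0, 0.001]
ft_force: [-0.8, 0.8, -0.7]
grip_width: 0.0851
grip_force: 0.0
```

Run:
```python
from h import *
q=r.get_image("side");p=r.get_image("top");s=r.state();print(s["time"],s["tcp_pos"])
print(proj(q,s["tcp_pos"]))
a=cv2.resize(q["img"][150:260,280:390],None,fx=5,fy=5,interpolation=cv2.INTER_CUBIC)
cv2.imwrite("pics/crop2.png",a[:,:,::-1])
```

```text
4.2 [ 0.60170283 -0.1151158   0.19496762]
[340.24548871 197.05055616]
```

View pics/crop2.png

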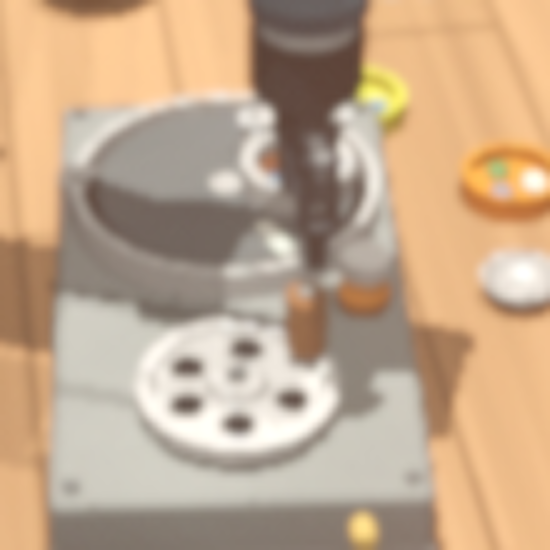

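The crop shows the gripper straight above the handle, which is at crop (307,325). The fingers point down at (318,270) and are clear of the jar at (363,285). I descend and close gently.

Request:
step_arm(rows=[[1,0,0,0.5,0],[1,0,0,0.98,0],[1,0,0,0.98,0]], grip_force=25)

```text
time: 4.58
tcp_pos: [0.5997, -0.1136, 0.1147]
orientation: [-0.003, -0.0, 1.0, 0.001]
ft_force: [-0.5, -0.1, 0.4]
grip_width: 0.0854
grip_force: 0.0
```

Request:
step_arm(rows=[[-1,0,0,0,0],[-1,0,0,0,0],[-1,0,0,0,0],[-1,0,0,0,0],[-1,0,0,0,0]], grip_force=25)

```text
time: 5.2
tcp_pos: [0.6031, -0.1167, 0.1187]
orientation: [0.001, 0.001, 1.0, -0.001]
ft_force: [-0.7, 0.1, 5.4]
grip_width: 0.0293
grip_force: 25.9
```

Run:
```python
from h import *
for i in range(3):
    s=r.state();print(s["time"],s["tcp_pos"],s["ft_force"],s["grip_width"],s["grip_force"])
    p=r.get_image("top")
save(p,"g.png")
for k in ("lap_mark","lap_axis","crank_axis","pointer"):
    print(k,[(np.round(m["xy"],1),round(m["p"],2)) for m in r.mark_of(p,k)[:2]])
```

```text
5.2 [ 0.60314893 -0.11670855  0.11872362] [-0.71925554  0.05740739  5.36261774] 0.029269815386238452 25.92063456773758
5.25 [ 0.60316324 -0.11668571  0.11871626] [-1.32981454  0.4708327   5.71602188] 0.029236667543870738 25.92084288597107
5.3 [ 0.60313436 -0.11668314  0.11868833] [-0.98841674 -0.09698615  6.19638995] 0.02928569767274368 25.921439230442047
lap_mark [(array([311.6, 175.4]), 0.94)]
lap_axis [(array([283.4, 186.1]), 0.8), (array([155.5, 208.3]), 0.35)]
crank_axis [(array([354.3, 191.9]), 0.85)]
pointer [(array([279.7, 208.7]), 0.57)]
```

View pics/g.png

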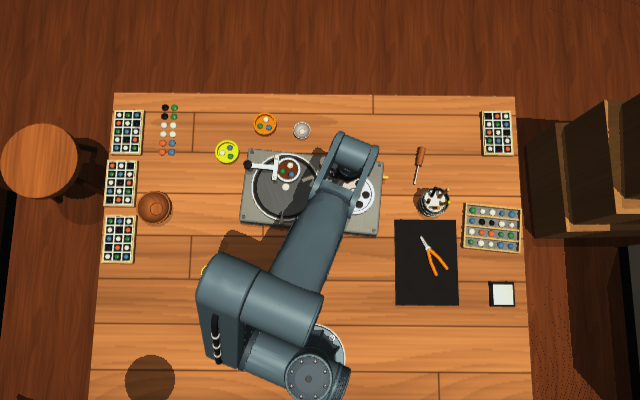

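Gripped at 29 mm, and the lap is visible beside the arm. I write the crank row generator and a lap-mark tracker.

```bash
cat > gen.py <<'E'
import numpy as np, sys, json
C=np.array([.5525,-.139]); R=.055
def gen(a0,incs,start=None):
    """rows for crank angles a0+cumsum(incs) deg; tool x=-X, tool y=+Y. start: commanded xy now"""
    P=lambda a:C+R*np.array([np.cos(np.radians(a)),np.sin(np.radians(a))])
    p0=P(a0) if start is None else np.array(start); a=a0; rows=[];p=p0;prev=p0
    for i in incs:
        a+=i; q=P(a); s=(q-p0)*[-1,1]/.08
        if len(rows)==5 or abs(s).max()>1:
            print(json.dumps(rows)); p0=prev; rows=[]; s=(q-p0)*[-1,1]/.08
        s=np.round(s,3); prev=p0+s*.08*[-1,1]; rows.append([-1,s[0],s[1],0,0])
    print(json.dumps(rows)); print("end",round(a,2),np.round(prev,4).tolist())
E
cat > trk.py <<'E'
from h import *
L=np.array([.5743,.0945])
def mark(p):
    """lap-mark world angle (deg) and score: white along radii 64..97 mm"""
    A=np.radians(np.arange(0,360,1.)); rr=np.arange(.066,.097,.003)
    X=np.stack([L[0]+np.outer(rr,np.cos(A)),L[1]+np.outer(rr,np.sin(A)),np.full((len(rr),360),.098)],-1)
    c=X@np.array(p["R"]).T+np.array(p["t"]); uv=(c[...,:2]/c[...,2:]*f_of(p)+[p["cx"],p["cy"]]).astype(np.float32)
    g=p["img"].min(2).astype(np.float32)
    v=cv2.remap(g,uv[...,0],uv[...,1],cv2.INTER_LINEAR); m=v.min(0)*.5+v.mean(0)*.5
    m[:62]=0; m[300:]=0 if False else m[300:]
    return m
def est(p,lo=62,hi=318):
    m=mark(p); mm=m.copy(); mm[:lo]=0; mm[hi:]=0
    k=int(mm.argmax()); w=np.arange(max(k-9,0),min(k+10,360)); b=np.median(mm[lo:hi]); ww=np.clip(m[w]-b-.3*(m[k]-b),0,None)
    return round(float((w*ww).sum()/ww.sum()),1),round(float(m[k]-b))
E
python3 - <<'E'
from trk import *
for n in ("top","side"):
    p=r.get_image(n); m=mark(p); print(n,est(p),[int(x) for x in m[::6]])
import gen
gen.gen(21.3,[4,8,10,10,10],[.6037,-.119])
E
```

```text
top (292.4, 51) [0, 0, 0, 0, 0, 0, 0, 0, 0, 0, 0, 90, 89, 90, 92, 92, 91, 91, 91, 89, 89, 89, 90, 92, 89, 91, 91, 94, 73, 74, 53, 48, 44, 45, 43, 43, 43, 41, 39, 39, 34, 45, 51, 53, 53, 55, 56, 50, 72, 108, 45, 48, 70, 101, 109, 63, 55, 52, 97, 78]
side (75.2, 63) [0, 0, 0, 0, 0, 0, 0, 0, 0, 0, 0, 102, 163, 154, 150, 148, 150, 149, 146, 145, 143, 143, 141, 141, 140, 140, 142, 148, 143, 117, 106, 99, 94, 92, 92, 91, 91, 91, 91, 92, 92, 92, 92, 92, 93, 97, 103, 106, 106, 74, 67, 69, 67, 64, 67, 68, 64, 60, 59, 59]
[[-1, 0.018, 0.044, 0, 0], [-1, 0.065, 0.127, 0, 0], [-1, 0.14, 0.222, 0, 0], [-1, 0.229, 0.301, 0, 0], [-1, 0.331, 0.364, 0, 0]]
end 63.3 [0.5772, -0.0899]
```

Request:
step_arm(rows=[[-1,0.018,0.044,0,0],[-1,0.065,0.127,0,0],[-1,0.14,0.222,0,0],[-1,0.229,0.301,0,0],[-1,0.331,0.364,0,0]])

```text
time: 6.28
tcp_pos: [0.576, -0.0901, 0.1187]
orientation: [0.001, 0.001, 1.0, -0.003]
ft_force: [-4.7, -13.5, 5.8]
grip_width: 0.0292
grip_force: 26.3
```

```bash
cat >> trk.py <<'E'
from scipy.ndimage import median_filter
def est(p,lo=62,hi=316,win=41):
    m=mark(p); h=m-median_filter(m,win,mode="wrap"); h[:lo]=0;h[hi:]=0
    o=[]
    for _ in range(2):
        k=int(h.argmax()); w=np.arange(max(k-9,0),min(k+10,360)); ww=np.clip(h[w]-.3*h[k],0,None)
        o.append((round(float((w*ww).sum()/max(ww.sum(),1e-6)),1),int(h[k]))); h[w]=0
    return o
def look(tag=""):
    s=r.state(); 
    for n in ("top","side"):
        p=r.get_image(n); mk=[m for m in r.mark_of(p,"lap_mark")[:1]] ; t=s["time"]
        a=None
        if mk:
            x=at_z(p,mk[0]["xy"],.098)[:2]-L; a=(round(np.degrees(np.arctan2(x[1],x[0]))%360,1),round(np.hypot(*x),3),round(mk[0]["p"],2))
        print(n,t,est(p),a); s=r.state()
E
python3 - <<'E'
from trk import *
s=r.state();print(s["time"],s["tcp_pos"],s["ft_force"],s["grip_width"])
look()
import gen
gen.gen(63.3,[16,20,22]+[24]*14,[.5772,-.0899])
E
```

```text
6.275 [ 0.57598791 -0.09013745  0.11867642] [ -4.69796593 -13.52937177   5.84621992] 0.029203843094300172
top 6.275 [(303.5, 56), (249.3, 15)] (np.float64(303.0), np.float64(0.097), 0.63)
side 6.375 [(287.5, 40), (257.8, 33)] (np.float64(299.7), np.float64(0.098), 0.98)
[[-1, 0.181, 0.062, 0, 0], [-1, 0.42, 0.065, 0, 0], [-1, 0.666, -0.026, 0, 0], [-1, 0.874, -0.222, 0, 0], [-1, 0.984, -0.486, 0, 0]]
[[-1, -0.006, -0.286, 0, 0], [-1, -0.128, -0.544, 0, 0], [-1, -0.345, -0.731, 0, 0], [-1, -0.619, -0.813, 0, 0], [-1, -0.902, -0.777, 0, 0]]
[[-1, -0.245, 0.149, 0, 0], [-1, -0.407, 0.384, 0, 0], [-1, -0.461, 0.665, 0, 0], [-1, -0.395, 0.943, 0, 0]]
[[-1, 0.173, 0.227, 0, 0], [-1, 0.424, 0.365, 0, 0], [-1, 0.709, 0.388, 0, 0]]
end 457.3 [0.5455, -0.0845]
```

Request:
step_arm(rows=[[-1,0.181,0.062,0,0],[-1,0.42,0.065,0,0],[-1,0.666,-0.026,0,0],[-1,0.874,-0.222,0,0],[-1,0.984,-0.486,0,0]])

```text
time: 7.1
tcp_pos: [0.4999, -0.1276, 0.1188]
orientation: [0.004, 0.001, 1.0, -0.001]
ft_force: [17.0, -2.0, -7.4]
grip_width: 0.0291
grip_force: 26.4
```

Request:
step_arm(rows=[[-1,-0.006,-0.286,0,0],[-1,-0.128,-0.544,0,0],[-1,-0.345,-0.731,0,0],[-1,-0.619,-0.813,0,0],[-1,-0.902,-0.777,0,0]])

```text
time: 7.72
tcp_pos: [0.5708, -0.1929, 0.1188]
orientation: [0.002, 0.002, 1.0, -0.003]
ft_force: [1.0, -5.3, 4.9]
grip_width: 0.0291
grip_force: 27.6
```

Request:
step_arm(rows=[[-1,-0.245,0.149,0,0],[-1,-0.407,0.384,0,0],[-1,-0.461,0.665,0,0],[-1,-0.395,0.943,0,0]])

```text
time: 8.22
tcp_pos: [0.6017, -0.1132, 0.1186]
orientation: [0.001, 0.0, 1.0, -0.001]
ft_force: [-13.8, -8.7, 14.7]
grip_width: 0.0292
grip_force: 28.5
```

Request:
step_arm(rows=[[-1,0.173,0.227,0,0],[-1,0.424,0.365,0,0],[-1,0.709,0.388,0,0]])

```text
time: 8.6
tcp_pos: [0.5452, -0.0858, 0.1188]
orientation: [0.002, 0.0, 1.0, -0.005]
ft_force: [5.0, -27.7, -2.8]
grip_width: 0.0292
grip_force: 27.5
```

Run:
```python
from trk import *
import pickle
s=r.state();print(s["time"],s["tcp_pos"],s["ft_force"],s["grip_width"])
p=r.get_image("top");print(est(p)); pickle.dump(p,open("p1.pkl","wb"))
print(r.state()["tcp_pos"],r.state()["joint_velocities"])
import gen
gen.gen(97.3,[24]*15,[.5455,-.0845])
```

```text
8.6 [ 0.54515899 -0.08580462  0.11879642] [  5.02945479 -27.67489612  -2.82645542] 0.02920546478902551
[(186.1, 41), (236.2, 9)]
[ 0.54309017 -0.08641688  0.11873128] [-0.0006971   0.0375178  -0.0595527   0.03385467  0.01928773  0.01575924]
[[-1, 0.27, -0.094, 0, 0], [-1, 0.478, -0.29, 0, 0], [-1, 0.588, -0.554, 0, 0], [-1, 0.582, -0.839, 0, 0]]
[[-1, -0.123, -0.259, 0, 0], [-1, -0.339, -0.445, 0, 0], [-1, -0.613, -0.527, 0, 0], [-1, -0.897, -0.491, 0, 0]]
[[-1, -0.244, 0.148, 0, 0], [-1, -0.407, 0.383, 0, 0], [-1, -0.46, 0.664, 0, 0], [-1, -0.394, 0.943, 0, 0]]
[[-1, 0.173, 0.227, 0, 0], [-1, 0.424, 0.364, 0, 0], [-1, 0.709, 0.388, 0, 0]]
end 457.3 [0.5455, -0.0844]
```

```bash
cat > sim.py <<'E'
import numpy as np
def sim(segs,d,tau=.5,w=0.,lag=.02,dt=.0025):
    """segs: (duration, crank deg). returns lap deg travelled, speed, log"""
    wc=[];[wc.extend([np.radians(g)/T]*round(T/dt)) for T,g in segs]
    wc=np.r_[np.zeros(round(lag/dt)),wc][:len(wc)]
    th=0;log=[]
    for c in wc:
        a=(c-w)/tau; f=d/tau
        if w<=1e-9 and abs(a)<=f: w=0
        else: w=max(0,w+(a-f)*dt) if w>0 or a>f else w
        th+=w*dt; log.append(w)
    return np.degrees(th),w,np.array(log)
H=[(.1,0),(.1,0)]+[(.125,x) for x in [16,20,22]+[24]*14]
E
sed -i 's/^C=.*/C=np.array([.5527,-.1400]); R=.0543/' gen.py
python3 - <<'E'
from sim import *
for tau in (.4,.5,.6):
    print(tau,[(d,round(sim(H,d,tau)[0]),round(sim(H,d,tau)[1],2)) for d in (.2,.4,.6,.8,1.,1.2,1.6)])
import gen
gen.gen(97.3,[25]*14,[.5455,-.0845])
E
```

```text
0.4 [(0.2, 295, np.float64(3.13)), (0.4, 275, np.float64(2.93)), (0.6, 256, np.float64(2.73)), (0.8, 236, np.float64(2.53)), (1.0, 216, np.float64(2.33)), (1.2, 197, np.float64(2.14)), (1.6, 158, np.float64(1.74))]
0.5 [(0.2, 278, np.float64(3.1)), (0.4, 259, np.float64(2.9)), (0.6, 241, np.float64(2.7)), (0.8, 222, np.float64(2.5)), (1.0, 204, np.float64(2.31)), (1.2, 185, np.float64(2.11)), (1.6, 148, np.float64(1.72))]
0.6 [(0.2, 262, np.float64(3.04)), (0.4, 244, np.float64(2.85)), (0.6, 227, np.float64(2.65)), (0.8, 209, np.float64(2.46)), (1.0, 192, np.float64(2.27)), (1.2, 175, np.float64(2.07)), (1.6, 140, np.float64(1.68))]
[[-1, 0.273, -0.12, 0, 0], [-1, 0.481, -0.327, 0, 0], [-1, 0.583, -0.603, 0, 0], [-1, 0.558, -0.896, 0, 0]]
[[-1, -0.146, -0.255, 0, 0], [-1, -0.386, -0.424, 0, 0], [-1, -0.675, -0.476, 0, 0], [-1, -0.959, -0.401, 0, 0]]
[[-1, -0.226, 0.188, 0, 0], [-1, -0.351, 0.454, 0, 0], [-1, -0.352, 0.748, 0, 0]]
[[-1, 0.123, 0.267, 0, 0], [-1, 0.347, 0.456, 0, 0], [-1, 0.631, 0.533, 0, 0]]
end 447.3 [0.5553, -0.0858]
```

```bash
python3 -c "
import gen
gen.gen(97.3,[24]*2+[23]*14,[.5455,-.0845])"
```

```text
[[-1, 0.263, -0.114, 0, 0], [-1, 0.468, -0.307, 0, 0], [-1, 0.575, -0.556, 0, 0], [-1, 0.576, -0.827, 0, 0]]
[[-1, -0.105, -0.249, 0, 0], [-1, -0.299, -0.438, 0, 0], [-1, -0.552, -0.536, 0, 0], [-1, -0.822, -0.527, 0, 0]]
[[-1, -0.246, 0.113, 0, 0], [-1, -0.428, 0.314, 0, 0], [-1, -0.517, 0.569, 0, 0], [-1, -0.499, 0.839, 0, 0]]
[[-1, 0.122, 0.242, 0, 0], [-1, 0.329, 0.417, 0, 0], [-1, 0.588, 0.497, 0, 0], [-1, 0.857, 0.469, 0, 0]]
end 467.3 [0.5365, -0.0882]
```

Request:
step_arm(rows=[[-1,0.263,-0.114,0,0],[-1,0.468,-0.307,0,0],[-1,0.575,-0.556,0,0],[-1,0.576,-0.827,0,0]])

```text
time: 9.15
tcp_pos: [0.499, -0.1483, 0.1187]
orientation: [0.002, 0.001, 1.0, -0.0]
ft_force: [9.4, 2.9, 2.3]
grip_width: 0.0293
grip_force: 28.7
```

Request:
step_arm(rows=[[-1,-0.105,-0.249,0,0],[-1,-0.299,-0.438,0,0],[-1,-0.552,-0.536,0,0],[-1,-0.822,-0.527,0,0]])

```text
time: 9.65
tcp_pos: [0.5648, -0.1945, 0.1188]
orientation: [0.001, 0.001, 1.0, -0.003]
ft_force: [-0.0, -7.5, 4.3]
grip_width: 0.0293
grip_force: 28.9
```

Request:
step_arm(rows=[[-1,-0.246,0.113,0,0],[-1,-0.428,0.314,0,0],[-1,-0.517,0.569,0,0],[-1,-0.499,0.839,0,0]])

```text
time: 10.15
tcp_pos: [0.6059, -0.123, 0.1187]
orientation: [0.002, 0.001, 1.0, -0.001]
ft_force: [-6.1, -3.7, 10.6]
grip_width: 0.029
grip_force: 29.3
```

Request:
step_arm(rows=[[-1,0.122,0.242,0,0],[-1,0.329,0.417,0,0],[-1,0.588,0.497,0,0],[-1,0.857,0.469,0,0]])

```text
time: 10.65
tcp_pos: [0.5365, -0.0881, 0.1188]
orientation: [0.003, 0.0, 1.0, -0.003]
ft_force: [7.4, -19.9, -1.9]
grip_width: 0.0294
grip_force: 28.4
```

```bash
python3 - <<'E'
from trk import *
s=r.state();print(s["time"],s["tcp_pos"],s["ft_force"])
p=r.get_image("top");print(est(p)); 
for k in ("lap_mark","ring"):
    print(k,[(np.round(m["xy"]),np.round(at_z(p,m["xy"],.098),3),round(m["p"],2)) for m in r.mark_of(p,k)[:4]])
save(p,"x2.png")
E
python3 - <<'E'
from sim import *
H2=H+[(.05,0)]+[(.125,x) for x in [24]*2+[23]*14]
for d in (.4,.5,.6,.7,.8): a=sim(H,d);b=sim(H2,d);print(d,round(a[0]),round(b[0]),b[0]-a[0],b[1],b[2][-800:].min())
import gen
gen.gen(107.3,[27]+[23]*56,[.5365,-.0882])
E
```

```text
10.65 [ 0.53647427 -0.08806336  0.11878786] [  7.43823124 -19.8747928   -1.85195911]
[(116.5, 129), (314.1, 17)]
lap_mark [(array([263., 194.]), array([0.546, 0.171, 0.098]), 0.68), (array([354., 191.]), array([ 0.559, -0.139,  0.098]), 0.19)]
ring [(array([226., 153.]), array([0.69 , 0.3  , 0.098]), 0.82), (array([264., 123.]), array([0.8  , 0.172, 0.098]), 0.71), (array([290., 172.]), array([0.625, 0.079, 0.098]), 0.66)]
0.4 259 585 325.7206631810334 2.808854301054804 2.585356158827393
0.5 250 564 314.0162160155318 2.708878397900652 2.4866328335179113
0.6 241 543 302.3117688500294 2.608902494746499 2.3879095082084234
0.7 232 522 290.6073216845275 2.5089265915923478 2.2891861828989426
0.8 222 501 278.90287451902486 2.408950688438195 2.1904628575894605
[[-1, 0.272, -0.162, 0, 0], [-1, 0.424, -0.386, 0, 0], [-1, 0.476, -0.651, 0, 0], [-1, 0.421, -0.916, 0, 0]]
[[-1, -0.155, -0.222, 0, 0], [-1, -0.384, -0.366, 0, 0], [-1, -0.651, -0.41, 0, 0], [-1, -0.914, -0.345, 0, 0]]
[[-1, -0.216, 0.162, 0, 0], [-1, -0.352, 0.396, 0, 0], [-1, -0.386, 0.664, 0, 0], [-1, -0.313, 0.925, 0, 0]]
[[-1, 0
[... 533 characters left out ...]
, 0.178, -0.203, 0, 0], [-1, 0.263, -0.46, 0, 0], [-1, 0.24, -0.73, 0, 0], [-1, 0.114, -0.969, 0, 0]]
[[-1, -0.21, -0.171, 0, 0], [-1, -0.47, -0.247, 0, 0], [-1, -0.739, -0.215, 0, 0], [-1, -0.973, -0.08, 0, 0]]
[[-1, -0.164, 0.215, 0, 0], [-1, -0.23, 0.478, 0, 0], [-1, -0.189, 0.745, 0, 0], [-1, -0.046, 0.975, 0, 0]]
[[-1, 0.221, 0.156, 0, 0], [-1, 0.485, 0.213, 0, 0], [-1, 0.751, 0.162, 0, 0], [-1, 0.976, 0.012, 0, 0]]
[[-1, 0.148, -0.227, 0, 0], [-1, 0.196, -0.493, 0, 0], [-1, 0.136, -0.757, 0, 0], [-1, -0.022, -0.976, 0, 0]]
[[-1, -0.232, -0.141, 0, 0], [-1, -0.5, -0.179, 0, 0], [-1, -0.761, -0.11, 0, 0], [-1, -0.975, 0.056, 0, 0]]
[[-1, -0.132, 0.236, 0, 0]]
end 1422.3 [0.6044, -0.1565]
```

```bash
python3 -c "
import gen
gen.gen(107.3,[28,25]+[23.5]*58,[.5365,-.0882])"
```

```text
[[-1, 0.28, -0.17, 0, 0], [-1, 0.437, -0.419, 0, 0], [-1, 0.475, -0.692, 0, 0], [-1, 0.401, -0.959, 0, 0]]
[[-1, -0.175, -0.214, 0, 0], [-1, -0.42, -0.342, 0, 0], [-1, -0.696, -0.361, 0, 0], [-1, -0.956, -0.268, 0, 0]]
[[-1, -0.202, 0.188, 0, 0], [-1, -0.312, 0.442, 0, 0], [-1, -0.312, 0.718, 0, 0], [-1, -0.201, 0.972, 0, 0]]
[[-1, 0.202, 0.188, 0, 0], [-1, 0.463, 0.28, 0, 0], [-1, 0.738, 0.261, 0, 0], [-1, 0.983, 0.133, 0, 0]]
[[-1, 0.174, -0.215, 0, 0], [-1, 0.248, -0.482, 0, 0], [-1, 0.209, -0.755, 0, 0], [-1, 0.064, -0.991, 0, 0]]
[[-1, -0.226, -0.158, 0, 0], [-1, -0.497, -0.213, 0, 0], [-1, -0.767, -0.156, 0, 0], [-1, -0.992, 0.005, 0, 0]]
[[-1, -0.142, 0.237, 0, 0], [-1, -0.178, 0.511, 0, 0], [-1, -0.102, 0.777, 0, 0], [-1, 0.074, 0.99, 0, 0]]
[[-1, 0.247, 0.126, 0, 0], [-1, 0.522, 0.142, 0, 0], [-1, 0.782, 0.047, 0, 0], [-1, 0.983, -0.143, 0, 0]]
[[-1, 0.107, -0.255, 0, 0], [-1, 0.105, -0.531, 0, 0], [-1, -0.008, -0.784, 0, 0], [-1, -0.212, -0.97, 0, 0]]
[[-1, -0.261, -0.09, 0, 0], [-1, -0.537, -0.068, 0, 0], [-1, -0.781, 0.062, 0, 0], [-1, -0.953, 0.279, 0, 0]]
[[-1, -0.071, 0.267, 0, 0], [-1, -0.03, 0.54, 0, 0], [-1, 0.117, 0.774, 0, 0], [-1, 0.345, 0.931, 0, 0], [-1, 0.616, 0.983, 0, 0]]
[[-1, 0.27, -0.06, 0, 0], [-1, 0.493, -0.223, 0, 0], [-1, 0.633, -0.461, 0, 0], [-1, 0.667, -0.735, 0, 0]]
[[-1, -0.079, -0.265, 0, 0], [-1, -0.257, -0.477, 0, 0], [-1, -0.504, -0.6, 0, 0], [-1, -0.78, -0.614, 0, 0]]
[[-1, -0.259, 0.097, 0, 0], [-1, -0.458, 0.289, 0, 0], [-1, -0.563, 0.544, 0, 0], [-1, -0.558, 0.821, 0, 0]]
[[-1, 0.114, 0.251, 0, 0], [-1, 0.32, 0.436, 0, 0], [-1, 0.582, 0.524, 0, 0]]
end 1523.3 [0.5591, -0.086]
```

Request:
step_arm(rows=[[-1,0.28,-0.17,0,0],[-1,0.437,-0.419,0,0],[-1,0.475,-0.692,0,0],[-1,0.401,-0.959,0,0]])

```text
time: 11.3
tcp_pos: [0.503, -0.1626, 0.1187]
orientation: [0.001, 0.0, 1.0, -0.0]
ft_force: [3.2, 3.2, 7.8]
grip_width: 0.0293
grip_force: 29.5
```

Request:
step_arm(rows=[[-1,-0.175,-0.214,0,0],[-1,-0.42,-0.342,0,0],[-1,-0.696,-0.361,0,0],[-1,-0.956,-0.268,0,0]])

```text
time: 11.8
tcp_pos: [0.5816, -0.188, 0.1188]
orientation: [0.002, 0.002, 1.0, -0.004]
ft_force: [2.1, -6.0, 4.0]
grip_width: 0.0292
grip_force: 29.1
```

Request:
step_arm(rows=[[-1,-0.202,0.188,0,0],[-1,-0.312,0.442,0,0],[-1,-0.312,0.718,0,0],[-1,-0.201,0.972,0,0]])

```text
time: 12.3
tcp_pos: [0.5966, -0.1058, 0.1186]
orientation: [0.001, 0.0, 1.0, -0.001]
ft_force: [-8.7, -9.0, 13.0]
grip_width: 0.0293
grip_force: 29.9
```

Request:
step_arm(rows=[[-1,0.202,0.188,0,0],[-1,0.463,0.28,0,0],[-1,0.738,0.261,0,0],[-1,0.983,0.133,0,0]])

```text
time: 12.8
tcp_pos: [0.519, -0.0975, 0.1188]
orientation: [0.004, 0.0, 1.0, -0.003]
ft_force: [12.5, -14.9, -6.5]
grip_width: 0.0294
grip_force: 28.3
```

Request:
step_arm(rows=[[-1,0.174,-0.215,0,0],[-1,0.248,-0.482,0,0],[-1,0.209,-0.755,0,0],[-1,0.064,-0.991,0,0]])

```text
time: 13.3
tcp_pos: [0.5111, -0.1757, 0.1186]
orientation: [-0.0, 0.0, 1.0, -0.001]
ft_force: [-1.2, 1.0, 9.8]
grip_width: 0.0291
grip_force: 29.6
```

Request:
step_arm(rows=[[-1,-0.226,-0.158,0,0],[-1,-0.497,-0.213,0,0],[-1,-0.767,-0.156,0,0],[-1,-0.992,0.005,0,0]])

```text
time: 13.8
tcp_pos: [0.5941, -0.1779, 0.1188]
orientation: [0.003, 0.002, 1.0, -0.003]
ft_force: [2.6, -6.0, 4.1]
grip_width: 0.0292
grip_force: 29.1
```

Request:
step_arm(rows=[[-1,-0.142,0.237,0,0],[-1,-0.178,0.511,0,0],[-1,-0.102,0.777,0,0],[-1,0.074,0.99,0,0]])

```text
time: 14.3
tcp_pos: [0.5855, -0.0954, 0.1186]
orientation: [0.0, -0.0, 1.0, -0.002]
ft_force: [-7.5, -14.3, 12.5]
grip_width: 0.0292
grip_force: 29.9
```

Request:
step_arm(rows=[[-1,0.247,0.126,0,0],[-1,0.522,0.142,0,0],[-1,0.782,0.047,0,0],[-1,0.983,-0.143,0,0]])

```text
time: 14.8
tcp_pos: [0.5089, -0.1082, 0.1189]
orientation: [0.004, 0.0, 1.0, -0.002]
ft_force: [14.9, -10.2, -5.8]
grip_width: 0.0296
grip_force: 28.1
```

Request:
step_arm(rows=[[-1,0.107,-0.255,0,0],[-1,0.105,-0.531,0,0],[-1,-0.008,-0.784,0,0],[-1,-0.212,-0.97,0,0]])

```text
time: 15.3
tcp_pos: [0.5227, -0.1861, 0.1187]
orientation: [-0.001, 0.001, 1.0, -0.002]
ft_force: [-3.4, -2.2, 10.0]
grip_width: 0.0295
grip_force: 29.7
```

Request:
step_arm(rows=[[-1,-0.261,-0.09,0,0],[-1,-0.537,-0.068,0,0],[-1,-0.781,0.062,0,0],[-1,-0.953,0.279,0,0]])

```text
time: 15.8
tcp_pos: [0.6032, -0.1645, 0.1188]
orientation: [0.004, 0.002, 1.0, -0.003]
ft_force: [3.4, -3.4, 5.2]
grip_width: 0.029
grip_force: 29.0
```

Request:
step_arm(rows=[[-1,-0.071,0.267,0,0],[-1,-0.03,0.54,0,0],[-1,0.117,0.774,0,0],[-1,0.345,0.931,0,0],[-1,0.616,0.983,0,0]])

```text
time: 16.42
tcp_pos: [0.5512, -0.0853, 0.1187]
orientation: [0.002, -0.0, 1.0, -0.003]
ft_force: [1.7, -21.5, 2.1]
grip_width: 0.0291
grip_force: 29.2
```

Request:
step_arm(rows=[[-1,0.27,-0.06,0,0],[-1,0.493,-0.223,0,0],[-1,0.633,-0.461,0,0],[-1,0.667,-0.735,0,0]])

```text
time: 16.92
tcp_pos: [0.4984, -0.1422, 0.1187]
orientation: [0.002, 0.001, 1.0, -0.001]
ft_force: [10.6, 1.4, 1.1]
grip_width: 0.0293
grip_force: 28.9
```

Request:
step_arm(rows=[[-1,-0.079,-0.265,0,0],[-1,-0.257,-0.477,0,0],[-1,-0.504,-0.6,0,0],[-1,-0.78,-0.614,0,0]])

```text
time: 17.42
tcp_pos: [0.5602, -0.1952, 0.1187]
orientation: [0.001, 0.001, 1.0, -0.003]
ft_force: [-0.9, -6.9, 6.3]
grip_width: 0.0295
grip_force: 29.4
```

Request:
step_arm(rows=[[-1,-0.259,0.097,0,0],[-1,-0.458,0.289,0,0],[-1,-0.563,0.544,0,0],[-1,-0.558,0.821,0,0]])

```text
time: 17.92
tcp_pos: [0.6066, -0.1253, 0.1187]
orientation: [0.002, 0.001, 1.0, -0.001]
ft_force: [-5.4, -1.9, 11.9]
grip_width: 0.0293
grip_force: 29.8
```

Request:
step_arm(rows=[[-1,0.114,0.251,0,0],[-1,0.32,0.436,0,0],[-1,0.582,0.524,0,0]])

```text
time: 18.3
tcp_pos: [0.5581, -0.0855, 0.1187]
orientation: [0.001, -0.0, 1.0, -0.003]
ft_force: [-2.0, -21.6, 4.1]
grip_width: 0.0291
grip_force: 29.4
```

Run:
```python
from trk import *
s=r.state();print(s["time"],s["tcp_pos"],s["ft_force"])
p=r.get_image("top");print(est(p)); 
for k in ("lap_mark",):
    print(k,[(np.round(m["xy"]),np.round(at_z(p,m["xy"],.098),3),round(m["p"],2)) for m in r.mark_of(p,k)[:4]])
save(p,"x3.png")
from sim import *
H2=H+[(.05,0)]+[(.125,x) for x in [24]*2+[23]*14]
H3=H2+[(.05,0)]+[(.125,x) for x in [28,25]+[23.5]*58]
for d in (.5,.6,.65,.7,.8): a=sim(H2,d);b=sim(H3,d);print(d,b[0]-a[0],b[1],b[2][-2600:].min(),b[2].max())
```

```text
18.3 [ 0.55808023 -0.0854502   0.11872536] [ -1.96573646 -21.56176385   4.11828932]
[(146.5, 127), (269.4, 14)]
lap_mark [(array([268., 207.]), array([0.502, 0.15 , 0.098]), 0.83), (array([280., 209.]), array([0.497, 0.109, 0.098]), 0.72)]
0.5 1197.5663900232353 2.7812189561119354 2.7641017904738145 2.801567800332406
0.6 1154.3087633628345 2.681218956118355 2.6641047111081937 2.7029790980327446
0.65 1132.679950032642 2.631218956121569 2.614106171425383 2.6536847468829174
0.7 1111.0511367024392 2.581218956124777 2.564107631742575 2.604390395733087
0.8 1067.793510042049 2.481218956131202 2.4641105523769578 2.505801693433431
```

Run:
```python
from sim import *
for k in range(8,16):
    inc=[22]*k+[18,14,11,10,9,9]
    S=[(.05,0)]+[(.125,x) for x in inc]+[(.125,0)]*6
    print(k,[(d,round(sim(S,d,t,w=2.58)[0])) for d,t in ((.7,.5),(.65,.5),(.7,.55))])
```

```text
8 [(0.7, 228), (0.65, 233), (0.7, 233)]
9 [(0.7, 245), (0.65, 251), (0.7, 250)]
10 [(0.7, 262), (0.65, 268), (0.7, 267)]
11 [(0.7, 279), (0.65, 285), (0.7, 284)]
12 [(0.7, 296), (0.65, 303), (0.7, 301)]
13 [(0.7, 313), (0.65, 320), (0.7, 318)]
14 [(0.7, 330), (0.65, 337), (0.7, 335)]
15 [(0.7, 347), (0.65, 355), (0.7, 352)]
```

```bash
python3 -c "
import gen
gen.gen(83.3,[22]*16+[18,14,11,10,9,9]+[0]*5,[.5591,-.086])"
```

```text
[[-1, 0.259, -0.02, 0, 0], [-1, 0.491, -0.135, 0, 0], [-1, 0.664, -0.328, 0, 0], [-1, 0.751, -0.572, 0, 0], [-1, 0.741, -0.831, 0, 0]]
[[-1, -0.107, -0.236, 0, 0], [-1, -0.294, -0.415, 0, 0], [-1, -0.535, -0.511, 0, 0], [-1, -0.794, -0.51, 0, 0]]
[[-1, -0.24, 0.099, 0, 0], [-1, -0.425, 0.28, 0, 0], [-1, -0.529, 0.517, 0, 0], [-1, -0.537, 0.776, 0, 0]]
[[-1, 0.09, 0.243, 0, 0], [-1, 0.264, 0.434, 0, 0], [-1, 0.498, 0.547, 0, 0], [-1, 0.709, 0.568, 0, 0], [-1, 0.872, 0.538, 0, 0]]
[[-1, 0.12, -0.05, 0, 0], [-1, 0.219, -0.115, 0, 0], [-1, 0.297, -0.188, 0, 0], [-1, 0.363, -0.271, 0, 0], [-1, 0.363, -0.271, 0, 0]]
[[-1, -0.0, -0.0, 0, 0], [-1, -0.0, -0.0, 0, 0], [-1, -0.0, -0.0, 0, 0], [-1, -0.0, -0.0, 0, 0]]
end 506.3 [0.5075, -0.1098]
```

Request:
step_arm(rows=[[-1,0.259,-0.02,0,0],[-1,0.491,-0.135,0,0],[-1,0.664,-0.328,0,0],[-1,0.751,-0.572,0,0],[-1,0.741,-0.831,0,0]])

```text
time: 19.02
tcp_pos: [0.4992, -0.1501, 0.1187]
orientation: [0.002, 0.0, 1.0, -0.0]
ft_force: [7.6, 2.9, 5.0]
grip_width: 0.0289
grip_force: 29.4
```

Request:
step_arm(rows=[[-1,-0.107,-0.236,0,0],[-1,-0.294,-0.415,0,0],[-1,-0.535,-0.511,0,0],[-1,-0.794,-0.51,0,0]])

```text
time: 19.52
tcp_pos: [0.5628, -0.1948, 0.1187]
orientation: [0.001, 0.001, 1.0, -0.003]
ft_force: [0.7, -6.2, 6.0]
grip_width: 0.0295
grip_force: 29.4
```

Request:
step_arm(rows=[[-1,-0.24,0.099,0,0],[-1,-0.425,0.28,0,0],[-1,-0.529,0.517,0,0],[-1,-0.537,0.776,0,0]])

```text
time: 20.02
tcp_pos: [0.6075, -0.1287, 0.1187]
orientation: [0.003, 0.001, 1.0, -0.001]
ft_force: [-2.3, -1.6, 10.5]
grip_width: 0.0294
grip_force: 29.7
```

Request:
step_arm(rows=[[-1,0.09,0.243,0,0],[-1,0.264,0.434,0,0],[-1,0.498,0.547,0,0],[-1,0.709,0.568,0,0],[-1,0.872,0.538,0,0]])

```text
time: 20.65
tcp_pos: [0.5363, -0.0883, 0.1188]
orientation: [0.002, 0.0, 1.0, -0.003]
ft_force: [5.5, -14.6, 1.9]
grip_width: 0.0293
grip_force: 28.9
```

Request:
step_arm(rows=[[-1,0.12,-0.05,0,0],[-1,0.219,-0.115,0,0],[-1,0.297,-0.188,0,0],[-1,0.363,-0.271,0,0],[-1,0.363,-0.271,0,0]])

```text
time: 21.28
tcp_pos: [0.5084, -0.1092, 0.1187]
orientation: [0.003, 0.001, 1.0, -0.002]
ft_force: [7.2, -6.9, 1.9]
grip_width: 0.0294
grip_force: 28.9
```

Request:
step_arm(rows=[[-1,0,0,0,0],[-1,0,0,0,0],[-1,0,0,0,0],[-1,0,0,0,0]])

```text
time: 21.78
tcp_pos: [0.5087, -0.1087, 0.1187]
orientation: [0.003, 0.001, 1.0, -0.002]
ft_force: [6.7, -6.3, 2.6]
grip_width: 0.0292
grip_force: 28.9
```

```bash
cat > fin.py <<'E'
from trk import *
s=r.state();print(s["time"],s["tcp_pos"])
for n in ("top","side"):
    p=r.get_image(n);print(n,est(p))
    for k in ("lap_mark","pointer","lap_axis"):
        for m in r.mark_of(p,k)[:2]:
            x=at_z(p,m["xy"],.098)[:2]; print(k,np.round(m["xy"]),np.round(x,3),round(m["p"],2),"ang",round(np.degrees(np.arctan2(*(x-L)[::-1]))%360,1),"rad",round(np.hypot(*(x-L)),3))
    if n=="top": a=cv2.resize(p["img"][140:240,235:335],None,fx=6,fy=6,interpolation=cv2.INTER_CUBIC)
    else: b=cv2.resize(p["img"][150:220,275:375],None,fx=6,fy=6,interpolation=cv2.INTER_CUBIC)
import sys
cv2.imwrite("pics/"+sys.argv[1]+".png",a[:,:,::-1]);cv2.imwrite("pics/"+sys.argv[1]+"s.png",b[:,:,::-1])
E
python3 fin.py f1
```

```text
21.775 [ 0.50871298 -0.10872958  0.1187233 ]
top [(152.7, 129), (190.6, 10)]
lap_mark [272. 207.] [0.502 0.138] 0.57 ang 148.9 rad 0.084
lap_mark [284. 212.] [0.486 0.098] 0.27 ang 177.8 rad 0.088
pointer [282. 211.] [0.491 0.102] 0.94 ang 174.9 rad 0.084
pointer [299. 132.] [0.769 0.05 ] 0.68 ang 347.3 rad 0.2
lap_axis [285. 186.] [0.575 0.096] 0.88 ang 48.6 rad 0.002
side [(65.4, 61), (73.7, 29)]
lap_mark [305. 182.] [0.501 0.125] 0.84 ang 157.0 rad 0.079
lap_mark [339. 184.] [0.632 0.093] 0.31 ang 358.0 rad 0.058
pointer [299. 190.] [0.475 0.082] 0.78 ang 187.4 rad 0.1
```

View pics/f1.png

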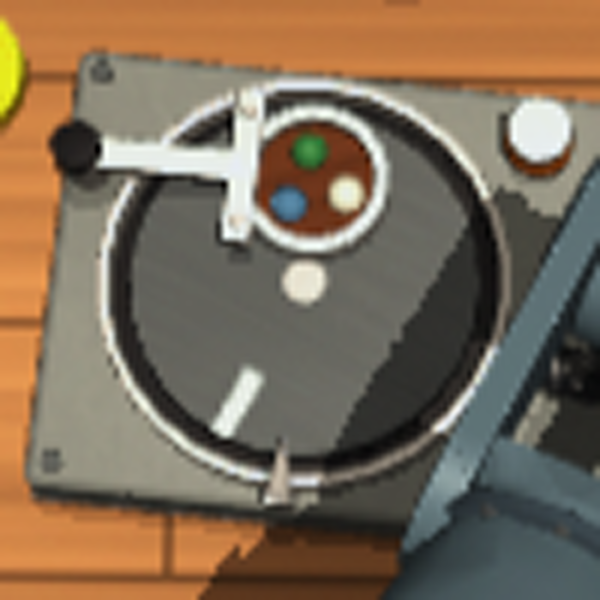

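The crop shows the white mark at (240,402), the lap centre at (304,282) and the pointer tip at (281,445). The lap has stopped about 22° short of the pointer (152.7° against 174.3°), and the ring is home. I compute a nudge.

Run:
```python
from sim import *
for inc in ([10,15,15,10,6],[12,16,16,12,8],[12,18,18,14,8],[13,20,20,14,8]):
    S=[(.125,x) for x in inc]+[(.125,0)]*6
    print(inc,[(d,t,round(sim(S,d,t)[0],1)) for d,t in ((.7,.5),(.65,.5),(.7,.55),(.75,.5))])
import gen
gen.gen(146.3,[12,18,18,14,8],[.5075,-.1098])
gen.gen(146.3,[12,16,16,12,8],[.5075,-.1098])
```

```text
[10, 15, 15, 10, 6] [(0.7, 0.5, np.float64(19.5)), (0.65, 0.5, np.float64(20.9)), (0.7, 0.55, np.float64(18.7)), (0.75, 0.5, np.float64(18.1))]
[12, 16, 16, 12, 8] [(0.7, 0.5, np.float64(25.0)), (0.65, 0.5, np.float64(26.6)), (0.7, 0.55, np.float64(24.0)), (0.75, 0.5, np.float64(23.5))]
[12, 18, 18, 14, 8] [(0.7, 0.5, np.float64(29.4)), (0.65, 0.5, np.float64(31.1)), (0.7, 0.55, np.float64(28.3)), (0.75, 0.5, np.float64(27.8))]
[13, 20, 20, 14, 8] [(0.7, 0.5, np.float64(33.4)), (0.65, 0.5, np.float64(35.2)), (0.7, 0.55, np.float64(32.2)), (0.75, 0.5, np.float64(31.7))]
[[-1, 0.066, -0.127, 0, 0], [-1, 0.112, -0.334, 0, 0], [-1, 0.093, -0.545, 0, 0], [-1, 0.033, -0.699, 0, 0], [-1, -0.018, -0.779, 0, 0]]
end 216.3 [0.5089, -0.1721]
[[-1, 0.066, -0.127, 0, 0], [-1, 0.11, -0.31, 0, 0], [-1, 0.103, -0.499, 0, 0], [-1, 0.063, -0.635, 0, 0], [-1, 0.021, -0.72, 0, 0]]
end 210.3 [0.5058, -0.1674]
```

Run:
```python
import gen
gen.gen(146.3,[11,15,15,11,6],[.5075,-.1098])
```

```text
[[-1, 0.061, -0.116, 0, 0], [-1, 0.108, -0.287, 0, 0], [-1, 0.108, -0.464, 0, 0], [-1, 0.079, -0.591, 0, 0], [-1, 0.054, -0.657, 0, 0]]
end 204.3 [0.5032, -0.1624]
```

Request:
step_arm(rows=[[-1,0.061,-0.116,0,0],[-1,0.108,-0.287,0,0],[-1,0.108,-0.464,0,0],[-1,0.079,-0.591,0,0],[-1,0.054,-0.657,0,0]])

```text
time: 22.8
tcp_pos: [0.5023, -0.1603, 0.1187]
orientation: [0.001, 0.001, 1.0, -0.001]
ft_force: [-2.8, 0.1, 12.2]
grip_width: 0.029
grip_force: 29.7
```

Request:
step_arm(rows=[[-1,0,0,0,0],[-1,0,0,0,0],[-1,0,0,0,0],[-1,0,0,0,0],[-1,0,0,0,0]])

```text
time: 23.42
tcp_pos: [0.5022, -0.1601, 0.1187]
orientation: [0.001, 0.0, 1.0, -0.001]
ft_force: [-2.3, -1.3, 11.3]
grip_width: 0.0296
grip_force: 29.6
```

```bash
python3 fin.py f2
```

```text
23.425 [ 0.50222195 -0.16011891  0.11865406]
top [(177.2, 127), (261.6, 2)]
lap_mark [286. 209.] [0.495 0.09 ] 0.78 ang 183.3 rad 0.079
lap_mark [299. 131.] [0.771 0.051] 0.39 ang 347.5 rad 0.201
pointer [282. 210.] [0.493 0.105] 0.59 ang 172.5 rad 0.082
pointer [284. 212.] [0.487 0.095] 0.38 ang 179.4 rad 0.087
lap_axis [286. 187.] [0.572 0.092] 0.78 ang 231.4 rad 0.004
side [(65.4, 63), (73.9, 32)]
lap_mark [310. 226.] [ 0.495 -0.137] 0.35 ang 251.1 rad 0.244
pointer [299. 187.] [0.476 0.097] 0.69 ang 178.3 rad 0.098
lap_axis [326. 181.] [0.582 0.123] 0.96 ang 74.6 rad 0.03
```

View pics/f2.png

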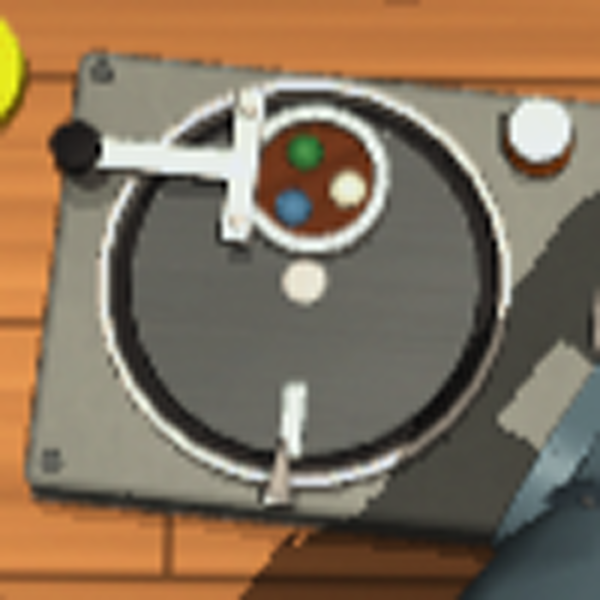

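The crop shows the mark at (292,418), in line between the axis (304,282) and the pointer tip (280,450). It is within about 3° (5 mm). I release and lift.

Request:
step_arm(rows=[[0.2,0,0,0,0],[0.6,0,0,0,0],[1,0,0,0,0],[1,0,0,0,0],[1,0,0,0,0]])

```text
time: 24.45
tcp_pos: [0.5016, -0.1593, 0.1168]
orientation: [-0.0, 0.0, 1.0, 0.0]
ft_force: [0.5, 0.9, -0.3]
grip_width: 0.0854
grip_force: 0.0
```

Request:
step_arm(rows=[[1,0,0,-0.3,0],[1,0,0,-0.65,0],[1,0,0,-1,0],[1,0,0,-1,0]])

```text
time: 24.95
tcp_pos: [0.5032, -0.1602, 0.1992]
orientation: [0.002, 0.0, 1.0, -0.001]
ft_force: [0.6, 1.4, -0.5]
grip_width: 0.0854
grip_force: 0.0
```

Request:
step_arm(rows=[[1,0,0,-0.5,0],[1,0,0,-0.5,0],[1,0,0,-0.5,0]])

```text
time: 25.32
tcp_pos: [0.5012, -0.1591, 0.2355]
orientation: [-0.001, 0.0, 1.0, 0.0]
ft_force: [-0.0, 0.5, -0.5]
grip_width: 0.0854
grip_force: 0.0
```

```bash
python3 fin.py f3; python3 -c "
from h import *
s=r.state();print(s['tcp_pos'],s['ft_force'],s['grip_width'])
a=cv2.imread('pics/f2.png').astype(int);b=cv2.imread('pics/f3.png').astype(int)
d=abs(a-b).max(2)[360:470,200:340];print('diff at mark',d.mean(),d.max())"
```

```text
25.325 [ 0.50116552 -0.15908534  0.23552481]
top [(176.9, 120), (202.5, 2)]
lap_mark [283. 213.] [0.484 0.102] 0.88 ang 175.6 rad 0.091
pointer [418. 168.] [ 0.645 -0.362] 0.64 ang 278.8 rad 0.462
lap_axis [279. 212.] [0.488 0.113] 0.71 ang 168.1 rad 0.089
lap_axis [287. 187.] [0.573 0.09 ] 0.41 ang 252.2 rad 0.005
side [(65.0, 53), (177.9, 34)]
lap_mark [302. 188.] [0.489 0.091] 0.67 ang 182.4 rad 0.085
lap_mark [356. 210.] [ 0.667 -0.071] 0.26 ang 299.3 rad 0.19
pointer [304. 187.] [0.494 0.096] 0.83 ang 179.3 rad 0.081
lap_axis [327. 187.] [0.583 0.085] 0.65 ang 314.1 rad 0.013
[ 0.50154901 -0.15932911  0.23644207] [0.25199511 0.21138915 0.41215806] 0.08549178811941191
diff at mark 3.6806493506493507 82
```

The lap hasn't moved, and the gripper is clear of the handle.

```bash
python3 -c "
from cell import r
print(r.job_done())"
```

```text
the job is handed in; nothing more can be done
None
```

I've handed the job in, with no verdict returned: by mark tracking the lap averaged about 2.6 rad/s (25 turns a minute) over 7.65 s, and it stopped with the white mark about 3° (5 mm) from the pointer, the ring in its yoke and the handle released.

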